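# Unpin the spring jaw and hold it open at the mark

### The job

Pull the green-headed locking pin up out of its socket on the spring-jaw jig and put it in the open yellow tub. Then draw the jaw open by its orange handle until the black pointer is level with the red mark, and finish still holding the handle there against the spring, so a bird box part could be slipped in: do not let go. Leave the other things on the bench where they are.

Things in the scene. Friction and masses are not known exactly. Their poses are not given: they have to be found in the camera images.
- jig: Jig fixed to the bench: grey plate x = -170 to 110, y = -55 to 55 mm, 12 mm thick; fixed aluminium anvil at the +x end (top 65 mm), blue spring housing (x -45 to -5 mm, top 37 mm), blue pin socket, white scale rail (top 34 mm). Sliding jaw beside the anvil, top 62 mm. Origin on the bench under the plate, z up; the jaw opens along -x, roughly towards the robot.
- jaw: Sliding jaw with draw bar, orange handle and black pointer. Its origin and axes are the jig's when shut; it slides along the jig's -x as the handle is drawn, hard stop after 75 mm. A spring shuts it: about 4 N when shut plus 60 N per m (7 N at 50 mm); it snaps back if let go. The pin in its socket blocks the jaw's steel lug after about 4 mm.
- grip (a point): Point in the middle of the orange upright handle, 72 mm above the bench, at x = -75 mm in the jig's frame when shut. The handle is 14 mm thick along the jig's x and 36 mm wide along y, top 90 mm above the bench, free on all sides above the draw bar (top 31 mm above the bench). Pinch it from above, fingers on its two wide faces, closing along the jig's x.
- pointer (a point): Tip of the black pointer bar (4 mm wide along the jig's x) that moves with the jaw, beside the white scale rail, 41 mm above the bench. In the jig's frame at x = 20, y = -41 mm when shut. Axes as the jig's.
- mark: Red line on the white scale rail, fixed for the run, 5 mm wide along the jig's x, 14 mm along y, 3 mm thick. Origin under its centre, 34 mm above the bench; axes as the jig's. It lies 30 to 55 mm to the -x side of the shut pointer; the pointer is level with it when both have the same x in the jig's frame.
- pin: Loose locking pin, 100 mm long, 40 to 85 g: steel shank 10 mm diameter, round green head 22 mm diameter from 76 to 100 mm above the foot. Origin at the centre of its foot, z towards the head. It starts upright in the blue socket (12 mm hole, top 36 mm above the bench), foot 12 mm and head top 112 mm above the bench, at x = 20, y = 30 mm in the jig's frame.
- pin_mid (a point): Middle of the pin, 50 mm from its foot.
- tub: Open yellow plastic tub, fixed to the bench, outer size 200 (x) x 220 (y) x 80 mm high, walls and floor 4 to 5 mm; its lid is folded back on the +x side and slopes down to the bench, reaching about 275 mm from the origin. Origin at the centre of its underside, z up.
- jar: Empty glass jar, 68 mm diameter, 100 mm high; bystander. Origin under its centre.
- tape_measure: Yellow tape measure, 66 x 30 x 62 mm; bystander. Origin under its centre.
- drill: Steel hand drill lying down, about 320 mm long along its x, up to 75 mm high; bystander. Origin under its gear wheel.
- clamp: Black plastic bar clamp lying flat, 200 x 160 mm, 24 mm high; bystander. Origin under the middle of its bar.
- bird_box: Half-assembled wooden bird box, no front or roof, 160 x 150 mm, 210 mm high; bystander. Origin under the middle of its floor.
- front_panel: Loose wooden front of the bird box lying flat, 190 x 126 x 12 mm with a 32 mm hole; bystander. Origin under its centre.
- glue: White plastic glue bottle, 56 mm diameter, 160 mm high; bystander. Origin under its centre.
Mind the look-alikes: they are no part of the job. There is more than one size of the pin; the job needs the smaller.

How it is judged:
By the outcome, as a careful person would: the job done as asked, in the order asked, and still so for the second after the job is handed in, while the arm keeps its last pose, push and grip.
It also fails if it takes over 50 s, if anything falls off the work surface, if the arm or the gripper's body presses on something with over 40 N, if the wrist force passes 120 N, or if a joint passes its speed limit or range.

### The arm

A 6-joint arm with a two-finger parallel gripper is mounted at the origin on the work surface. World frame = base frame: x ahead of the robot, y to its left, z up, the work surface at z = 0. Lengths are in m, angles in rad, forces in N, time in s.
With the tool pointing down it reaches from about 0.25 to 0.8 m from the base axis. Payload 8.5 kg.
Tool frame: the origin (TCP) lies at the centre of the arm's flange, where the gripper is bolted on; the fingertips stand 173 mm ahead of it and the grasp point (between the pads) lies 155 mm ahead of it (r.grip_depth is the distance from the TCP to the grasp point, in m); z points along the fingers, y is the line along which they close (so a half turn about z gives the same grasp; the last joint's range is limited). The gripper opens to 85 mm and grips with 20 to 120 N. Pads are 22 mm wide; open, the fingers measure 114 mm over their backs; the gripper's body (76 mm by 85 mm) begins 54 mm behind the grasp point. The pads swing forward as they close: fully open they stand 13 mm farther back than shut.
Start: joints at [-1.225, 0.238, -0.013, 1.319, 0, 1.571], TCP at [0.178, -0.494, 0.405] pointing down, gripper open.
Joint ranges: [-2.66, 2.66], [-1.03, 1.9], [-1.14, 1.46], [-1.82, 2.27], [-1.45, 1.34], [-3.14, 3.14]. Speed limits (rad/s): [2.22, 2.22, 2.79, 3.14, 3.14, 3.14].

### API

Orientations are given as a unit quaternion [x, y, z, w].
In Python, from station import r, cams, job gives the robot as it stands.
- The arm moves only by the tool step_arm, never from a script. Its argument "plan" is text: rows parted by semicolons, each of 4 numbers parted by spaces: the shift along the world's x, y, z in mm, then the turn about the world's z in rad. In form: tx ty tz spin; .... A call has 1 to 12 rows; each row is the pose to reach, as a shift and turn from the pose commanded when the call began; what a row does not reach only later rows make up. A row lasts 1/8 s, in which the tool goes at most 62.5 mm and 10.7 degrees, less where a joint would pass 70% of its speed; a pose out of reach is approached as far as the arm can. A call with a gripper value outside its range is refused whole. "hand" is the closure, from 0 (fully open) to 1 (shut), set as the call begins (left out, the last holds). The fingers move at their own pace and stop on an object; the grip force is fixed at half the most. Time passes only in rows, so rows that repeat a pose let the fingers close. It gives the time, the measured TCP pose, the force, the opening and the grip force at its end, in the units of the state.
- r.read_state(): the state, without advancing time (a new reading comes with each control period).
- cams.grab_frame(name): name is "scene" or "top"; returns (picture, depth): 384x512x3 uint8, red, green, blue; 384x512 float32, m along the optical axis (not along the pixel's ray), 0 where there is no reading.
- cams.camera_model(name): a dict with "intrinsics" (3x3 intrinsics, pixels), "eye" and "rotation" of the camera in the world. Camera axes: x right, y down, z forward; pixel columns grow to the right and rows downward; lengths in m; the calibration is good to about 2 mm. A picture is of the moment at which its call begins. camera_model takes no time and is no camera call.
- job.close_job(): hands the job in; it is judged then, once.
The state is a dict: "time_s": time; "joint_positions": joint angles; "dq": joint speeds; "tau": joint torques, N m; "tcp_pos": TCP position; "tool_rot": TCP orientation; "contact_force": force on the tool from outside, world axes, zero at the start; "torque": the same for the moment, N m; "opening": finger opening in m; "finger_force": force on a finger pad.
Only numpy, scipy, OpenCV 4.12 (cv2) and the standard library are available. Lean on these libraries where they do the work, as an engineer would, in place of code of your own. Each camera call takes 0.05 s, during which the arm holds its last target. There are 200 camera calls.

## Working session

There is one attempt and no reset: what is moved stays moved. The work goes in short steps, Python scripts to look and compute and a tool call to move; the robot and the scene stay as the last step left them, time stands still between calls to the robot, and variables do not carry over. Pictures are saved under pics/ and viewed, at most 10 in all, crops included, and the job is handed in when it is done.

Besides the shell and the picture viewer there is one more tool, called after "Call:" as name(argument=value, ...) on one line, values as JSON. step_arm: Moves the arm, as the interface text tells. Its arguments: {"type":"object","properties":{"plan":{"type":"string"},"hand":{"type":"number"}},"required":["plan"]}

```bash
mkdir -p pics; cat > h.py <<'E'
import numpy as np, cv2
from station import r, cams, job
def grab(n):
    p,d=cams.grab_frame(n); np.savez(f'{n}.npz',p=p,d=d); return p,d
def cam(n):
    m=cams.camera_model(n); return np.array(m['intrinsics']),np.array(m['eye']),np.array(m['rotation'])
def plane(n,u,v,z):
    K,e,R=cam(n); d=R@np.linalg.solve(K,[u,v,1.]); return e+d*(z-e[2])/d[2]
def cloud(n,d):
    K,e,R=cam(n); v,u=np.indices(d.shape); P=np.stack([(u-K[0,2])/K[0,0],(v-K[1,2])/K[1,1],np.ones_like(d)],-1)*d[...,None]
    return P@R.T+e
def proj(n,X):
    K,e,R=cam(n); c=K@(R.T@(np.array(X)-e)); return c[:2]/c[2]
E
python3 - <<'E'
from h import *
for n in('top','scene'):
    p,d=grab(n); cv2.imwrite(f'pics/{n}0.png',p[...,::-1]); print(n,*cam(n))
print(r.read_state())
E
```

```text
top [[404.01511815   0.         252.06100748]
 [  0.         404.01511815 191.32292722]
 [  0.           0.           1.        ]] [ 0.49518781 -0.010614    1.34918891] [-0.69654208  0.71679737 -0.02694301  0.01745665]
scene [[389.58500423   0.         253.94775897]
 [  0.         389.58500423 194.5875091 ]
 [  0.           0.           1.        ]] [1.26141807 0.60710899 0.81936641] [ 0.36882484  0.82065836 -0.39897425 -0.17693967]
{'time_s': 0.1, 'joint_positions': array([-1.22502935e+00,  2.38735464e-01, -1.41335282e-02,  1.31920512e+00,
        1.48388724e-07,  1.57079043e+00]), 'dq': array([-1.46777917e-03, -3.26891622e-04,  1.44997621e-03, -6.14740199e-05,
       -1.07146743e-03, -7.34252479e-05]), 'tau': array([-3.54712865e-04, -5.39719713e+01,  3.46999133e+01,  1.34624357e-02,
       -4.40614781e-05, -1.31462065e-05]), 'tcp_pos': array([ 0.17788627, -0.4938009 ,  0.40414825]), 'tool_rot': array([ 9.85092127e-01,  1.72026432e-01, -1.09829375e-04, -6.29380104e-04]), 'contact_force': array([-0.47553552, -0.32971404,  0.54834397]), 'torque': array([ 0.00402528, -0.00221799, -0.02087238]), 'finger_force': 0.0, 'opening': 0.08540910617997245}
```

Rotation is a quaternion; fixing the helper and viewing.

```bash
sed -i "s/np.array(m\['rotation'\])/Rotation.from_quat(m['rotation']).as_matrix()/; 1a from scipy.spatial.transform import Rotation" h.py
```

```text
(no output)
```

View pics/top0.png

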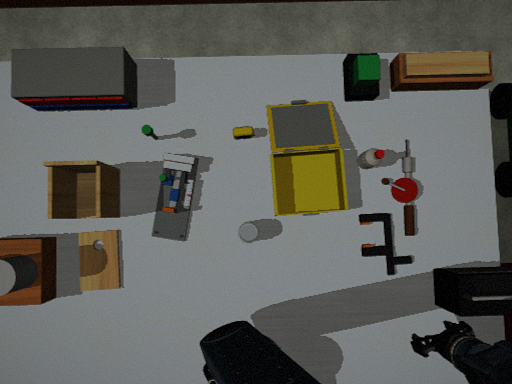

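View pics/scene0.png

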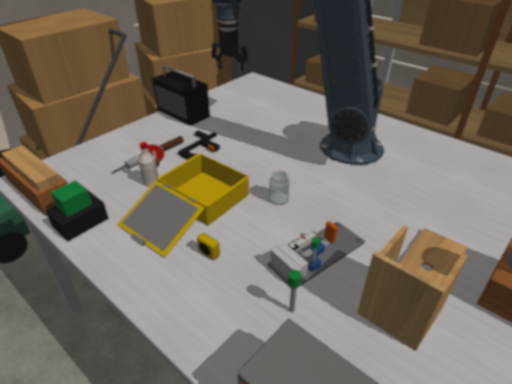

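The top view shows the jig at about (175,195), with its anvil end up (+x) and the orange handle at (169,210). Three things are green: a pin in the jig at (164,178), a larger pin standing alone at (147,130), and a box at (366,67). I choose the one in the jig socket and will check it in a crop while measuring.

```bash
python3 - <<'E'
from h import *
T=np.load('top.npz');S=np.load('scene.npz')
a=cv2.resize(T['p'][140:250,130:220],None,fx=5,fy=5,interpolation=cv2.INTER_CUBIC)[:,:,::-1]
b=cv2.resize(S['p'][215:290,255:370],None,fx=3,fy=3,interpolation=cv2.INTER_CUBIC)[:,:,::-1]
c=np.zeros((550,800,3),np.uint8);c[:550,:450]=a;c[:225,450:795]=b
cv2.imwrite('pics/crop.png',c)
for n,D in(('top',T),('scene',S)):
    h=cv2.cvtColor(D['p'],cv2.COLOR_RGB2HSV).astype(int);H,s,v=h[...,0],h[...,1],h[...,2];C=cloud(n,D['d'])
    for nm,m in dict(green=(abs(H-62)<18)&(s>120)&(v>40),orange=(H>6)&(H<18)&(s>190)&(v>100),red=((H<5)|(H>174))&(s>120)&(v>60),yellow=(H>20)&(H<32)&(s>150)&(v>60)).items():
        k,l,st,ce=cv2.connectedComponentsWithStats(m.astype(np.uint8))
        for i in range(1,k):
            if st[i,4]>=5:
                P=C[(l==i)&(D['d']>0)]
                if len(P) and abs(P[:,1].mean())<.7: print(n,nm,ce[i].round(1),st[i],np.median(P,0).round(3),P.max(0).round(3),P.min(0).round(3))
d=T['d'];C=cloud('top',d);
m=(C[...,2]>.006)&(C[...,2]<.018);m[:, :]&=False
sub=np.zeros_like(m);sub[150:245,148:205]=True
m=sub&(C[...,2]>.006)&(C[...,2]<.13)
rect=cv2.minAreaRect((C[m][:,:2]*1000).astype(np.float32));print(rect,cv2.boxPoints(rect))
E
```

```text
top green [368.1  67. ] [356  55  24  25 561] [ 0.947 -0.398  0.13 ] [ 1.009 -0.365  0.138] [ 0.908 -0.435  0.073]
top green [146. 129.] [142 125   9   9  69] [0.769 0.287 0.138] [0.814 0.327 0.144] [0.755 0.275 0.001]
top green [162.2 177. ] [159 174   7   7  38] [0.624 0.246 0.112] [0.646 0.28  0.116] [0.615 0.236 0.   ]
top orange [410.8  80. ] [410  79   3   3   6] [ 0.916 -0.546  0.089] [ 0.92  -0.544  0.092] [ 0.912 -0.549  0.085]
top orange [425.  80.] [423  79   5   3   6] [ 0.915 -0.591  0.09 ] [ 0.918 -0.585  0.094] [ 0.91  -0.6    0.085]
top orange [439.2  79. ] [437  78   5   3   9] [ 0.917 -0.639  0.09 ] [ 0.921 -0.629  0.094] [ 0.914 -0.644  0.086]
top orange [444.6  79.2] [443  78   4   3   8] [ 0.915 -0.654  0.091] [ 0.92  -0.649  0.096] [ 0.911 -0.658  0.088]
top orange [454.6  78.6] [451  78   8   3   9] [ 0.918 -0.687  0.091] [ 0.919 -0.675  0.093] [ 0.913 -0.698  0.087]
top orange [167.7 209.3] [163 207  11   5  38] [0.526 0.234 0.09 ] [0.533 0.251 0.096] [0.52  0.218 0.085]
top orange [365.9 222.7] [362 222   8   2  11] [ 0.464 -0.4    0.024] [ 0.467 -0.386  0.03
[... 1921 characters left out ...]
34 0.25  0.087] [0.54  0.254 0.091] [0.524 0.227 0.039]
scene red [153.5 149.6] [140 142  24  18 187] [ 0.562 -0.52   0.031] [ 0.688 -0.397  0.161] [ 0.522 -0.565  0.007]
scene red [241.3 382.6] [240 382   4   2   7] [1.026 0.365 0.13 ] [1.029 0.368 0.132] [1.026 0.36  0.124]
scene yellow [200.2 191. ] [ 119  155  129  101 3982] [ 0.599 -0.214  0.033] [ 0.883 -0.082  0.085] [ 0.478 -0.41  -0.002]
scene yellow [209.5 244.9] [198 234  21  25 273] [0.782 0.019 0.057] [0.794 0.032 0.065] [ 0.766 -0.028  0.009]
((565.6563110351562, 225.6497802734375), (299.03515625, 176.5078887939453), 0.2069091945886612) [[415.82098 313.3632 ]
 [416.45844 136.85646]
 [715.49164 137.93637]
 [714.8542  314.4431 ]]
```

View pics/crop.png

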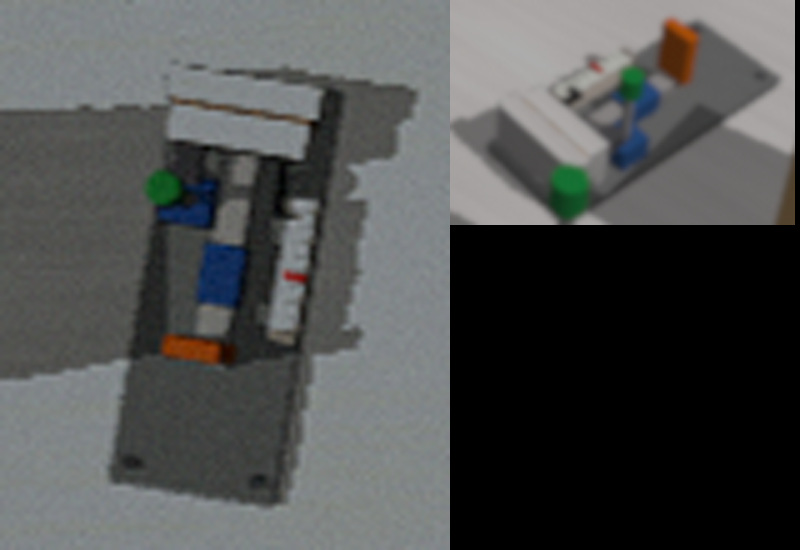

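The crop confirms the choice: the small green head at full-frame (162.6,177.4) sits over the blue socket. The orange handle is at (168,209.5), the red mark at (189,195), and the pointer is shut near (188,178). Next I fit the jig pose from these points.

```bash
python3 - <<'E'
from h import *
f=lambda x,y:(130+(x+.5)/5-.5,140+(y+.5)/5-.5)
O=[]
for nm,c,z,j in [('pin',(163,187),.112,(20,30)),('handle',(192,349),.09,(-75,0)),('pl',(111,482),.012,(-170,55)),('pr',(282,503),.012,(-170,-55)),('anvL',(172,66),.065,(110,None)),('mark',(295,277),.037,None),('railnear',(283,337),.034,None)]:
    P=plane('top',*f(*c),z); print(nm,(P*1000).round(1)); O.append(P[:2]*1000)
J=np.array([(20,30),(-75,0),(-170,55),(-170,-55)],float);W=np.array(O[:4])
A=J-J.mean(0);B=W-W.mean(0);th=np.arctan2((A[:,0]*B[:,1]-A[:,1]*B[:,0]).sum(),(A*B).sum())
R=np.array([[np.cos(th),-np.sin(th)],[np.sin(th),np.cos(th)]]);t=W.mean(0)-R@J.mean(0)
print('yaw',th,'o',t,'res',(W-(J@R.T+t)).round(1),'mark in jig',(R.T@(O[5]-t)).round(1))
for j in [(20,30),(-75,0),(20,-41)]: print(j,R@j+t)
# scene cross-check of pin and handle
print(plane('scene',315.4,240,.112)*1000)
for n in('scene',): print(proj(n,[*((R@(20,30)+t)/1000),.1]),proj(n,[*((R@(-75,0)+t)/1000),.072]))
# tub: top view rim depth
C=cloud('top',np.load('top.npz')['d']);m=(C[...,2]>.07)&(C[...,2]<.09);m[:, :262]=0;m[:,352:]=0;m[:140]=0;m[225:]=0
print('tub',cv2.minAreaRect((C[m][:,:2]*1000).astype(np.float32)))
E
```

```text
pin [624.5 245.9 112. ]
handle [525.3 234.   90. ]
pl [441.4 303.6  12. ]
pr [424.3 191.8  12. ]
anvL [706.9 248.7  65. ]
mark [571.3 176.9  37. ]
railnear [532.7 185.8  34. ]
yaw -0.16219519529416726 o [600.12678659 220.47027799] res [[-0.2 -1. ]
 [-0.8  1.4]
 [ 0.2  1.4]
 [ 0.9 -1.8]] mark in jig [-21.4 -47.7]
(20, 30) [624.70883933 246.84683355]
(-75, 0) [526.11114881 232.58165132]
(20, -41) [613.24340592 176.77869645]
[629.27283225 250.21288585 112.        ]
[314.89650398 241.75906228] [329.97867642 227.59055489]
tub ((618.6909790039062, -208.40325927734375), (247.06370544433594, 232.8934326171875), 2.430819511413574)
```

Points fit within 2 mm. Jig yaw is −0.162, pin at (624.7,246.8), handle at (526,232.6). The mark is at jig x ≈ −21.4, so travel is about 41 mm. I'll use one tool heading throughout, closing along jig x.

Call:
step_arm(plan="447 741 0 1.063;447 741 0 1.063;447 741 0 1.063;447 741 0 1.063;447 741 0 1.063;447 741 0 1.063;447 741 0 1.063;447 741 0 1.063;447 741 0 1.063;447 741 0 1.063;447 741 0 1.063;447 741 0 1.063", hand=0)

```text
time_s: 1.6
tcp_pos: [0.566, 0.1504, 0.4044]
tool_rot: [0.762, 0.648, -0.0, -0.0]
contact_force: [0.6, 0.3, 0.3]
opening: 0.0849
finger_force: 0.0
```

Call:
step_arm(plan="59 97 0 0;59 97 0 0;59 97 -50 0;59 97 -50 0;59 97 -50 0")

```text
time_s: 2.22
tcp_pos: [0.6242, 0.2449, 0.3558]
tool_rot: [0.762, 0.647, -0.0, -0.0]
contact_force: [0.2, 0.4, -0.1]
opening: 0.0854
finger_force: 0.0
```

```bash
python3 - <<'E'
from h import *
print(r.read_state()['tcp_pos'])
p,d=grab('top');q,e=grab('scene')
a=cv2.resize(p[130:230,110:230],None,fx=3,fy=4)[:,:,::-1]
b=cv2.resize(q[170:300,250:380],None,fx=3,fy=3)[:,:,::-1]
c=np.zeros((400,760,3),np.uint8);c[:,:360]=a;c[:390,365:755]=b
cv2.imwrite('pics/c1.png',c)
E
```

```text
[0.62424373 0.2448853  0.35580837]
```

View pics/c1.png

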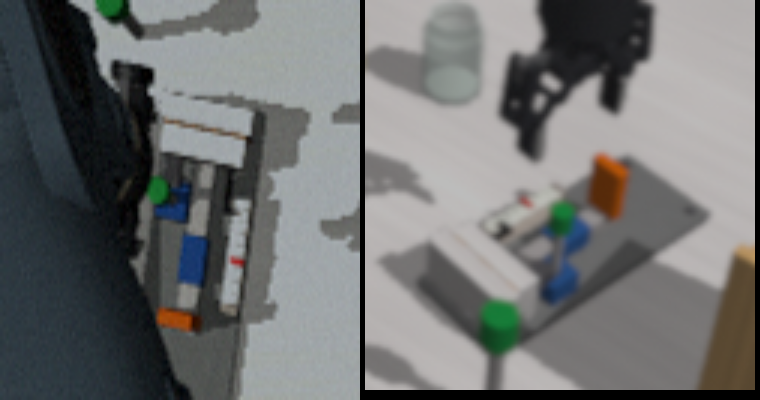

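The gripper hangs over the socket pin: head at crop (562,218) in the scene half, fingers straddling it. Now I descend.

Call:
step_arm(plan="0 1 -50 0;0 1 -80 0;0 1 -98 0;0 1 -100 0;0 1 -100 0")

```text
time_s: 2.95
tcp_pos: [0.6248, 0.2462, 0.2564]
tool_rot: [0.762, 0.647, 0.001, 0.0]
contact_force: [-0.2, 0.3, -0.2]
opening: 0.0852
finger_force: 0.0
```

Call:
step_arm(plan="0 0 0 0;0 0 0 0;0 0 0 0;0 0 0 0;0 0 0 0;0 0 0 0", hand=1)

```text
time_s: 3.7
tcp_pos: [0.6245, 0.2463, 0.255]
tool_rot: [0.762, 0.648, 0.0, 0.0]
contact_force: [-0.1, -0.8, 3.6]
opening: 0.0203
finger_force: 58.6
```

```bash
python3 - <<'E'
from h import *
q,e=grab('scene')
print(r.read_state())
cv2.imwrite('pics/c2.png',cv2.resize(q[170:300,250:380],None,fx=4,fy=4)[:,:,::-1])
E
```

```text
{'time_s': 3.75, 'joint_positions': array([3.75744086e-01, 5.61192957e-01, 1.03888743e-01, 1.11284868e+00,
       6.82092677e-06, 2.10857681e+00]), 'dq': array([ 0.00056297,  0.00073544, -0.00086892,  0.00058663,  0.0002867 ,
       -0.00202121]), 'tau': array([ 2.83201765e-01, -7.30189991e+01,  3.07901788e+01,  2.29039737e-01,
        1.54138785e-01, -6.26855144e-04]), 'tcp_pos': array([0.62449582, 0.24635596, 0.25500241]), 'tool_rot': array([7.62013168e-01, 6.47561447e-01, 3.05598296e-04, 1.00606152e-04]), 'contact_force': array([ 0.31030674, -0.71294618,  4.62049608]), 'torque': array([-0.07167872, -0.12671215,  0.0266421 ]), 'finger_force': 58.68536465262878, 'opening': 0.020618186390451158}
```

View pics/c2.png

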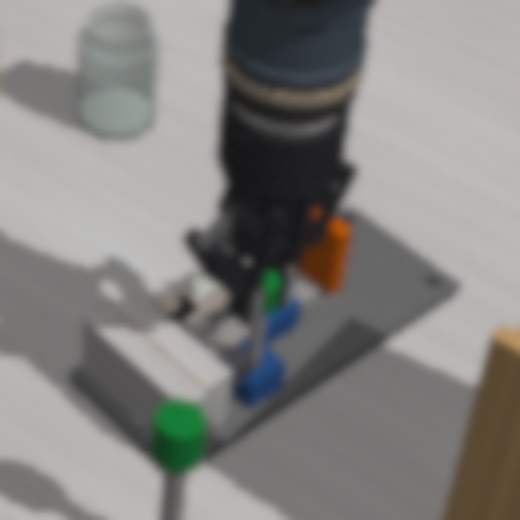

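The pads hold the green head (opening 20.6 mm, 59 N, small side force). I lift straight up slowly at first.

Call:
step_arm(plan="0 0 10 0;0 0 20 0;0 0 30 0;0 0 60 0;0 0 110 0;0 0 150 0;0 0 150 0;0 0 150 0")

```text
time_s: 4.75
tcp_pos: [0.6242, 0.2462, 0.4044]
tool_rot: [0.762, 0.648, -0.0, -0.0]
contact_force: [0.5, 0.1, 0.1]
opening: 0.02
finger_force: 58.7
```

```bash
python3 - <<'E'
from h import *
q,e=grab('scene')
cv2.imwrite('pics/c3.png',cv2.resize(q[110:300,230:400],None,fx=3,fy=3)[:,:,::-1])
C=cloud('top',np.load('top.npz')['d'])
for u,v in[(310,214),(310,151),(274,185),(345,180)]: print(plane('top',u,v,.08))
E
```

```text
[ 0.49823258 -0.20874718  0.08      ]
[ 0.69772408 -0.21635133  0.08      ]
[ 0.59276509 -0.09854539  0.08      ]
[ 0.60231024 -0.3236899   0.08      ]
```

View pics/c3.png

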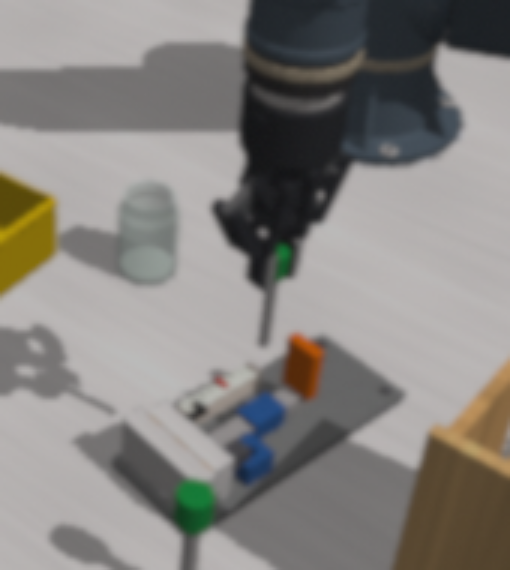

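The pin is out and hanging from the gripper, with the socket empty. The tub centre is about (598,−212). I carry it over and lower it.

Call:
step_arm(plan="-26 -458 0 0;-26 -458 0 0;-26 -458 0 0;-26 -458 0 0;-26 -458 0 0;-26 -458 0 0;-26 -458 0 0;-26 -458 0 0;-26 -458 0 0;-26 -458 0 0")

```text
time_s: 6.05
tcp_pos: [0.5984, -0.2106, 0.4041]
tool_rot: [0.762, 0.648, -0.0, -0.001]
contact_force: [-0.4, -0.1, -0.7]
opening: 0.0203
finger_force: 58.8
```

Call:
step_arm(plan="0 0 -50 0;0 0 -90 0;0 0 -120 0;0 0 -135 0;0 0 -140 0;0 0 -140 0")

```text
time_s: 6.8
tcp_pos: [0.5987, -0.2114, 0.2654]
tool_rot: [0.762, 0.648, 0.0, 0.0]
contact_force: [-0.1, -1.0, 0.1]
opening: 0.0201
finger_force: 58.8
```

Call:
step_arm(plan="0 0 0 0;0 0 0 0;0 0 0 0;0 0 0 0;0 0 20 0;0 0 50 0;0 0 100 0;0 0 140 0;0 0 140 0", hand=0)

```text
time_s: 7.92
tcp_pos: [0.5988, -0.2119, 0.4083]
tool_rot: [0.762, 0.648, 0.001, 0.003]
contact_force: [-0.2, -0.2, -1.3]
opening: 0.0853
finger_force: 0.0
```

```bash
python3 - <<'E'
from h import *
p,e=grab('scene')
cv2.imwrite('pics/c4.png',cv2.resize(p[100:270,110:290],None,fx=3,fy=3)[:,:,::-1])
E
```

```text
(no output)
```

View pics/c4.png

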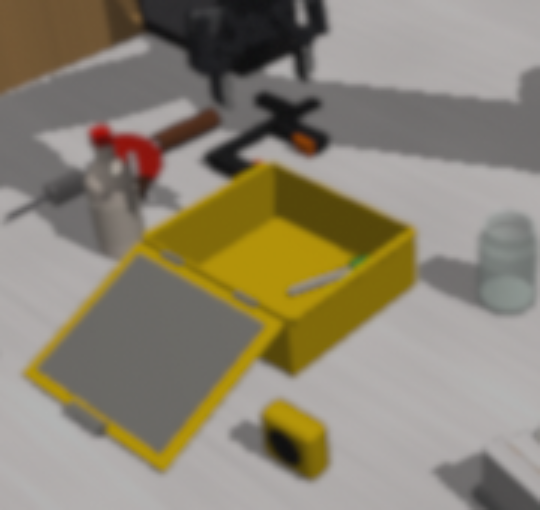

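The pin lies inside the tub, at crop (325,275). Now to the handle.

Call:
step_arm(plan="-73 444 0 0;-73 444 0 0;-73 444 0 0;-73 444 0 0;-73 444 0 0;-73 444 0 0;-73 444 0 0;-73 444 0 0;-73 444 -50 0;-73 444 -50 0")

```text
time_s: 9.22
tcp_pos: [0.524, 0.2314, 0.3508]
tool_rot: [0.762, 0.648, -0.004, -0.001]
contact_force: [-0.3, 0.2, 0.9]
opening: 0.0853
finger_force: 0.0
```

```bash
python3 - <<'E'
from h import *
p,d=grab('scene');P,D=grab('top')
s=r.read_state();print(s['tcp_pos'])
a=cv2.resize(p[150:290,250:390],None,fx=3,fy=3)[:,:,::-1]
b=cv2.resize(P[150:250,140:220],None,fx=4,fy=4)[:,:,::-1]
c=np.zeros((420,760,3),np.uint8);c[:,:420]=a;c[:400,430:750]=b;cv2.imwrite('pics/c5.png',c)
E
```

```text
[0.52545485 0.2316513  0.35488755]
```

View pics/c5.png

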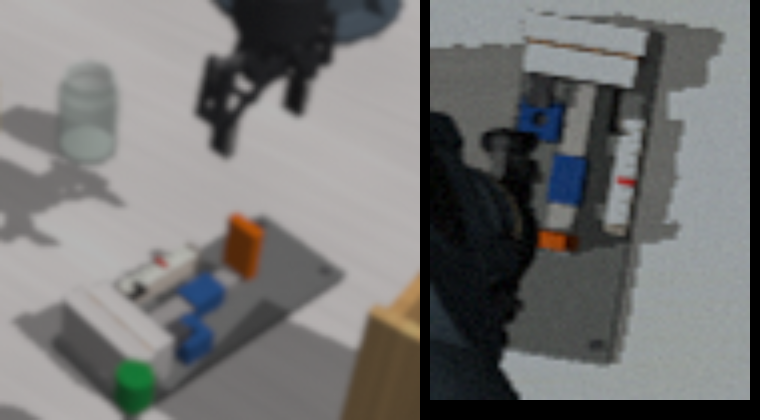

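The gripper straddles the handle (left crop (245,245), fingers above it), and the socket is empty. The red mark and pointer stay visible from above. I descend 128 mm and pinch.

Call:
step_arm(plan="0 1 -50 0;0 1 -90 0;0 1 -115 0;0 1 -126 0;0 1 -128 0;0 1 -128 0;0 1 -128 0")

```text
time_s: 10.2
tcp_pos: [0.5257, 0.2334, 0.2278]
tool_rot: [0.762, 0.648, 0.001, 0.0]
contact_force: [0.3, 1.0, -1.0]
opening: 0.0855
finger_force: 0.0
```

Call:
step_arm(plan="0 0 0 0;0 0 0 0;0 0 0 0;0 0 0 0;0 0 0 0;0 0 0 0;0 0 0 0", hand=1)

```text
time_s: 11.08
tcp_pos: [0.5257, 0.2332, 0.2269]
tool_rot: [0.762, 0.647, 0.0, 0.0]
contact_force: [5.2, -0.3, -0.0]
opening: 0.0136
finger_force: 58.9
```

Handle pinched (opening 13.6 mm). I draw about 38 mm along jig −x, then compare pointer and mark.

Call:
step_arm(plan="-5 1 0 0;-10 2 0 0;-15 2 0 0;-20 3 0 0;-25 4 0 0;-30 5 0 0;-35 6 0 0;-37 6 0 0;-37 6 0 0;-37 6 0 0")

```text
time_s: 12.32
tcp_pos: [0.489, 0.2399, 0.2269]
tool_rot: [0.762, 0.648, 0.001, -0.0]
contact_force: [6.8, 3.0, -3.2]
opening: 0.0138
finger_force: 58.8
```

```bash
python3 - <<'E'
from h import *
P,D=grab('top');p,d=grab('scene')
print(r.read_state()['tcp_pos'])
a=cv2.resize(P[170:215,170:215],None,fx=9,fy=9,interpolation=cv2.INTER_CUBIC)[:,:,::-1]
b=cv2.resize(p[220:265,275:320],None,fx=8,fy=8,interpolation=cv2.INTER_CUBIC)[:,:,::-1]
c=np.zeros((405,770,3),np.uint8);c[:,:405]=a;c[:360,410:]=b;cv2.imwrite('pics/c6.png',c)
E
```

```text
[0.4890027  0.23987767 0.22687208]
```

View pics/c6.png

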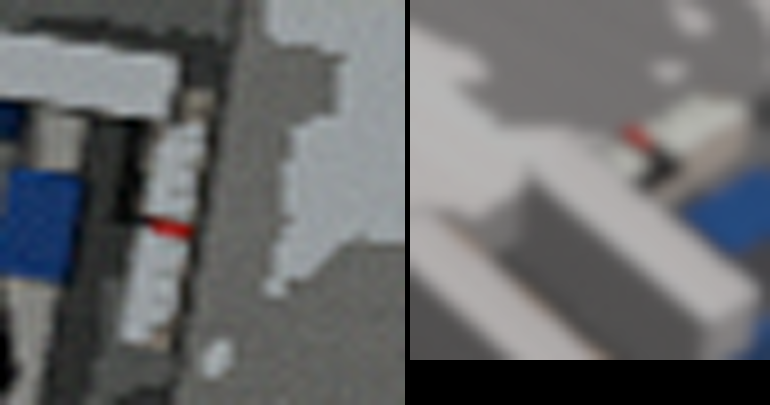

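The pointer (top crop ≈(140,216)) is still a little to the +x side of the red mark (≈(171,228)). I measure the gap with profiles in jig axes.

```bash
cat > prof.py <<'E'
from h import *
import sys
th=-.1622;t=np.array([600.1,220.5]);R=np.array([[np.cos(th),-np.sin(th)],[np.sin(th),np.cos(th)]])
def prof(n,img,ys,z,xs):
    o=[]
    for x in xs:
        uv=np.array([proj(n,[*((R@(x,y)+t)/1000),z]) for y in ys],np.float32)
        o.append(cv2.remap(img,uv[None,:,0].copy(),uv[None,:,1].copy(),cv2.INTER_LINEAR)[0].astype(float).mean(0))
    return np.array(o)
xs=np.arange(-40,6,2.)
for n in('top','scene'):
    img=np.load(f'{n}.npz')['p']
    mk=prof(n,img,np.arange(-51,-45,1.),.037,xs);red=mk[:,0]-mk[:,1:].mean(1)
    print(n,'x   ',*xs.astype(int));print('red ',*red.round().astype(int))
    w=np.clip(red-15,0,None);print(' mark x',(w*xs).sum()/w.sum())
    for y in(-43,-41,-39,-36): print('lum',y,*prof(n,img,[y-.5,y+.5],.041,xs).mean(1).round().astype(int))
E
python3 prof.py
```

```text
top x    -40 -38 -36 -34 -32 -30 -28 -26 -24 -22 -20 -18 -16 -14 -12 -10 -8 -6 -4 -2 0 2 4
red  -6 -5 -5 -4 -6 -8 -10 13 48 102 89 35 6 -9 -8 -6 -4 -6 -7 -6 -5 -5 -5
 mark x -21.254079254079254
lum -43 154 152 154 156 158 157 155 153 120 78 64 86 142 155 159 158 157 157 155 155 155 155 158
lum -41 157 155 154 155 156 157 158 161 132 94 55 80 140 147 152 155 156 155 149 146 146 145 144
lum -39 154 152 149 147 144 142 142 142 122 90 43 71 122 127 128 124 127 128 122 123 128 125 124
lum -36 107 103 101 108 107 100 96 92 83 60 26 46 66 71 69 64 64 64 61 73 86 83 80
scene x    -40 -38 -36 -34 -32 -30 -28 -26 -24 -22 -20 -18 -16 -14 -12 -10 -8 -6 -4 -2 0 2 4
red  2 2 2 2 3 4 6 11 22 35 47 50 42 27 15 7 4 3 3 3 3 3 4
 mark x -18.62594458438287
lum -43 154 155 156 156 154 151 150 151 149 143 134 119 106 100 106 120 136 147 153 155 156 159 164
lum -41 163 164 165 166 164 162 161 159 157 151 138 121 108 102 110 124 140 152 160 160 160 161 165
lum -39 169 170 171 172 172 171 168 167 164 152 138 122 107 102 107 124 143 158 164 164 163 164 166
lum -36 174 174 175 176 177 176 176 172 166 156 138 116 96 92 102 121 141 154 166 167 166 166 168
```

```bash
cat > p2.py <<'E'
import io,contextlib
with contextlib.redirect_stdout(io.StringIO()):
    from prof import *
def ptr(n,img,lo,hi,y):
    x=np.arange(lo,hi+.1,.5);l=prof(n,img,[y-1,y,y+1],.041,x).mean(1)
    k=6;bg=np.interp(x,[x[k//2],x[-k//2]],[np.median(l[:k]),np.median(l[-k:])]);w=np.clip(bg-l-12,0,None)
    return round((w*x).sum()/max(w.sum(),1),2),round(w.max())
def mark(n,img):
    x=np.arange(-40,6,.5);m=prof(n,img,np.arange(-52,-45,1.),.037,x);w=np.clip(m[:,0]-m[:,1:].mean(1)-15,0,None);return round((w*x).sum()/w.sum(),2)
if __name__=='__main__':
  for n in('top','scene'):
    i0=cv2.imread(f'pics/{n}0.png')[:,:,::-1].copy();i1=np.load(f'{n}.npz')['p']
    print(n,'mark',mark(n,i0),mark(n,i1))
    for y in(-45,-43,-41,-39,-37): print(y,'shut',ptr(n,i0,6,34,y),'now',ptr(n,i1,-34,-6,y))
E
python3 p2.py
```

```text
top mark -21.3 -21.3
-45 shut (np.float64(0.0), 0) now (np.float64(-20.36), 70)Traceback (most recent call last):
  File "p2.py", line 14, in <module>
    for y in(-45,-43,-41,-39,-37): print(y,'shut',ptr(n,i0,6,34,y),'now',ptr(n,i1,-34,-6,y))
                                                  ~~~^^^^^^^^^^^^^
  File "p2.py", line 5, in ptr
    x=np.arange(lo,hi+.1,.5);l=prof(n,img,[y-1,y,y+1],.041,x).mean(1)
                               ~~~~^^^^^^^^^^^^^^^^^^^^^^^^^^
  File "prof.py", line 7, in prof
    uv=np.array([proj(n,[*((R@(x,y)+t)/1000),z]) for y in ys],np.float32)
                 ~~~~^^^^^^^^^^^^^^^^^^^^^^^^^^^
  File "h.py", line 14, in proj
    K,e,R=cam(n); c=K@(R.T@(np.array(X)-e)); return c[:2]/c[2]
          ~~~^^^
  File "h.py", line 7, in cam
    m=cams.camera_model(n); return np.array(m['intrinsics']),np.array(m['eye']),Rotation.from_quat(m['rotation']).as_matrix()
ValueError: time passes only in moves, steps and waits
```

```bash
sed -i 's/^def cam(n):/import functools\n@functools.cache\ndef cam(n):/' h.py; python3 p2.py
```

```text
top mark -21.3 -21.3
-45 shut (np.float64(0.0), 0) now (np.float64(-20.36), 70)
-43 shut (np.float64(17.15), 11) now (np.float64(-20.29), 86)
-41 shut (np.float64(17.19), 26) now (np.float64(-19.94), 95)
-39 shut (np.float64(17.2), 33) now (np.float64(-19.79), 90)
-37 shut (np.float64(17.33), 30) now (np.float64(-19.79), 63)
scene mark -18.74 -18.66
-45 shut (np.float64(0.0), 0) now (np.float64(-14.49), 23)
-43 shut (np.float64(0.0), 0) now (np.float64(-14.43), 33)
-41 shut (np.float64(21.34), 7) now (np.float64(-14.58), 37)
-39 shut (np.float64(22.25), 22) now (np.float64(-14.66), 43)
-37 shut (np.float64(22.75), 38) now (np.float64(-14.75), 50)
```

Travel so far reads 37 mm in both views. The top view, which is hardly affected by height or side faces, leaves a gap of 1.5–2 mm; the scene view shows more because it also sees the bar's dark front face. I draw 2 mm more and recheck with several frames.

Call:
step_arm(plan="-2 0.3 0 0;-2 0.3 0 0;-2 0.3 0 0;-2 0.3 0 0")

```text
time_s: 12.92
tcp_pos: [0.4871, 0.2402, 0.2269]
tool_rot: [0.762, 0.648, 0.001, -0.0]
contact_force: [6.7, 2.2, -1.8]
opening: 0.0135
finger_force: 58.8
```

```bash
cat > p3.py <<'E'
from p2 import *
for n in('top','scene'):
    p=np.mean([grab(n)[0].astype(float) for _ in range(4)],0).astype(np.uint8);np.savez(f'{n}.npz',p=p)
    print(n,'mark',mark(n,p),[(y,ptr(n,p,-36,-8,y)[0]) for y in(-43,-41,-39,-37)])
a=np.load('top.npz')['p'];b=np.load('scene.npz')['p']
a=cv2.resize(a[184:204,176:196],None,fx=19,fy=19,interpolation=cv2.INTER_CUBIC)[:,:,::-1]
b=cv2.resize(b[228:253,290:315],None,fx=15,fy=15,interpolation=cv2.INTER_CUBIC)[:,:,::-1]
c=np.zeros((380,760,3),np.uint8);c[:,:380]=a;c[:375,385:]=b;cv2.imwrite('pics/c7.png',c)
print(r.read_state()['tcp_pos'])
E
python3 p3.py
```

```text
top mark -21.31 [(-43, np.float64(-21.05)), (-41, np.float64(-21.01)), (-39, np.float64(-21.19)), (-37, np.float64(-21.56))]
scene mark -18.7 [(-43, np.float64(-14.9)), (-41, np.float64(-15.45)), (-39, np.float64(-16.06)), (-37, np.float64(-16.37))]
[0.48708153 0.2402356  0.2268787 ]
```

View pics/c7.png

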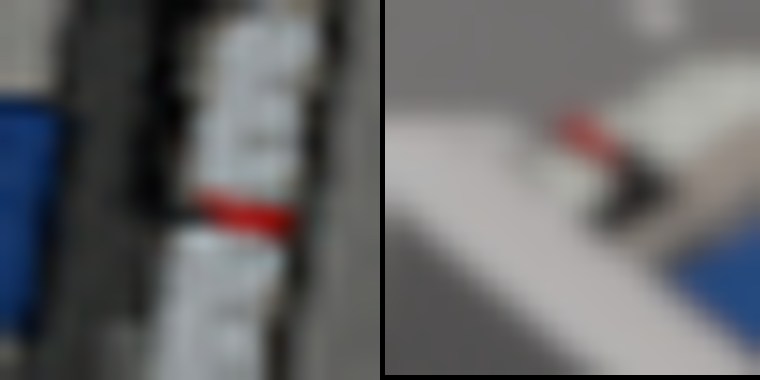

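In the scene crop the red bar's axis, (560,115) to (615,155), runs straight into the black pointer at (650,180). In the top crop the pointer at (185,213) meets the left end of the red. One finer check per y slice.

```bash
python3 - <<'E'
from p2 import *
x=np.arange(-34,-8,.5)
for n in('top','scene'):
    p=np.load(f'{n}.npz')['p']
    for y in range(-55,-29,2):
        m=prof(n,p,[y],.037,x);w=np.clip(m[:,0]-m[:,1:].mean(1)-20,0,None)
        l=prof(n,p,[y],.041,x).max(1);print(n,y,'red',round((w*x).sum()/max(w.sum(),1),1),int(w.max()),'dark at',x[l.argmin()],int(l.min()),int(l[0]),int(l[-1]))
E
```

```text
top -55 red -21.1 32 dark at -24.5 77 92 94
top -53 red -21.4 74 dark at -24.0 107 118 123
top -51 red -21.3 96 dark at -18.0 122 145 139
top -49 red -21.3 101 dark at -18.0 132 153 136
top -47 red -21.2 100 dark at -8.5 137 157 137
top -45 red -21.1 83 dark at -22.0 135 159 150
top -43 red -20.7 56 dark at -22.0 111 160 158
top -41 red -20.1 35 dark at -22.5 78 158 162
top -39 red -19.2 16 dark at -22.5 58 151 130
top -37 red 0.0 0 dark at -23.0 42 124 91
top -35 red 0.0 0 dark at -23.0 32 87 40
top -33 red 0.0 0 dark at -20.5 16 58 22
top -31 red 0.0 0 dark at -18.0 13 43 14
scene -55 red 0.0 0 dark at -34.0 114 114 130
scene -53 red -20.3 3 dark at -34.0 115 115 130
scene -51 red -19.0 18 dark at -31.0 116 117 129
scene -49 red -18.8 31 dark at -32.0 120 122 128
scene -47 red -18.4 35 dark at -12.0 127 131 130
scene -45 red -18.2 41 dark at -11.0 132 143 138
scene -43 red -18.2 33 dark at -12.0 139 157 146
scene -41 red -18.0 23 dark at -14.5 143 168 151
scene -39 red -17.8 14 dark at -16.0 137 174 156
scene -37 red -17.6 4 dark at -16.5 121 178 157
scene -35 red 0.0 0 dark at -17.0 103 179 149
scene -33 red 0.0 0 dark at -17.0 86 178 134
scene -31 red 0.0 0 dark at -15.0 66 175 112
```

Both views now agree to about 1 mm either side of level: top 0–1 mm past, scene 1–2 mm short before allowing for the visible side face. The grip is firm, so I hand in while holding.

```bash
python3 -c "
from station import r,job
s=r.read_state();print(s['tcp_pos'],s['opening'],s['finger_force'],s['contact_force'])
print(job.close_job())"
```

```text
[0.48708153 0.2402356  0.2268787 ] 0.0132901720379298 58.76720488071442 [ 7.04257647  3.39412181 -1.96952356]
the job is handed in; nothing more can be done
None
```

The small green-headed pin is in the yellow tub. The jaw is drawn open about 39 mm, with the pointer level with the red mark to within roughly 1–2 mm by the cameras. I handed the job in with the gripper still holding the handle against the spring.

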